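Find the hidden release notch in the specimen case's rail and pop the lid

ROBOT

A 6-joint arm with a two-finger parallel gripper is mounted at the origin on the work surface. World frame = base frame: x ahead of the robot, y to its left, z up, the work surface at z = 0. Lengths are in m, angles in rad, forces in N, time in s.
With the tool pointing down it reaches from about 0.3 to 1 m from the base axis. Payload 5.1 kg.
Tool frame: the origin (TCP) lies between the finger pads; the fingertips stand 19 mm ahead of it and the grasp point (between the pads) is the TCP (tip_reach is the distance from the TCP to the fingertips, in m); z points along the fingers, y is the line along which they close (so a half turn about z gives the same grasp; the last joint's range is limited). The gripper opens to 95 mm and grips with 3 to 60 N. Pads are 20 mm wide; open, the fingers measure 119 mm over their backs; the gripper's body (75 mm by 180 mm) begins 59 mm behind the grasp point.
Start: joints at [-1.428, 0.124, 1.65, -0, 1.367, -0.083], TCP at [0.145, -0.633, 0.234] pointing down, gripper open.
Joint ranges: [-2.61, 2.61], [-1.02, 2.33], [0.03, 2.71], [-1.35, 4.49], [0.32, 2.68], [-2.91, 2.91]. Speed limits (rad/s): [2.57, 2.57, 3.14, 3.14, 3.14, 3.14].

INTERFACE

Orientations are given as a unit quaternion [w, x, y, z].
In Python, from cell import * gives the robot as it stands.
- The arm moves only by the tool jog_arm, never from a script. Its argument "plan" is a list that holds one entry, the list of rows, each a list of 5 numbers: the gripper command: -1 is shut, 1 is fully open, values between are in proportion, then the shift along the tool's x, y, z normalised to -1 to 1, where 1 is 80 cm, then the turn about the tool's z normalised to -1 to 1, where 1 is 180 degrees. A call has 1 to 10 rows; each row is the pose to reach, as a shift and turn from the pose commanded when the call began, along the tool's axes at that moment, turning the shorter way round; what a row does not reach only later rows make up. A row lasts 1/8 s, in which the tool goes at most 62.5 mm and 10.7 degrees, less where a joint would pass 70% of its speed; a pose out of reach is approached as far as the arm can. A call with a number of a shift or a turn outside -1 to 1 is refused whole. A call with a gripper value outside its range is refused whole. The fingers move at their own pace and stop on an object; "newtons" is the grip in N (left out, the last holds). Time passes only in rows, so rows that repeat a pose let the fingers close. It gives the time, the measured TCP pose, the force, the opening and the grip force at its end, in the units of the state.
- sense(): the state, without advancing time (a new reading comes with each control period).
- read_camera(name): name is "side" or "top"; returns (picture, depth): 400x640x3 uint8, red, green, blue; 400x640 float32, m along the optical axis (not along the pixel's ray), 0 where there is no reading.
- calibration(name): a dict with "camera_matrix" (3x3 intrinsics, pixels), "dist_coeffs" ([k1, k2, p1, p2, k3] as OpenCV has them; the pictures are not rectified), "R" (3x3) and "t" (3): a world point X has camera coordinates R X + t. Camera axes: x right, y down, z forward; pixel columns grow to the right and rows downward; lengths in m; the calibration is good to about 2 mm. A picture is of the moment at which its call begins. calibration takes no time and is no camera call.
- job_done(): hands the job in; it is judged then, once.
The state is a dict: "time": time; "q": joint angles; "qvel": joint speeds; "joint_torque": joint torques, N m; "eef_pos": TCP position; "ee_rot": TCP orientation; "wrist_force": force on the tool from outside, world axes, zero at the start; "torque": the same for the moment, N m; "grip_width": finger opening in m; "gripper_force": force on a finger pad.
Only numpy, scipy, OpenCV 4.12 (cv2) and the standard library are available. Lean on these libraries where they do the work, as an engineer would, in place of code of your own. Each camera call takes 0.05 s, during which the arm holds its last target. There are 200 camera calls.

TASK

Open the specimen case by feel: with the fingers closed, put the fingertips on top of the blue end cap of its front rail, slide them along the top of the rail, keeping touch, until they drop into the hidden notch, and press the release key inside it right down until it clicks and the lid springs ajar. Then take the hand clear. Do not push or pry at the lid, and leave the vials and other loose things standing where they are.

Things in the scene. Friction and masses are not known exactly. Their poses are not given: they have to be found in the camera images.
- case: white specimen case fixed to the bench, 200 (x) x 368 (y) x 60 mm tall with its lid shut, rows of vials under a clear lid. Origin: centre of the underside. Its -x face (towards the robot) carries the front rail.
- lid: clear flat lid of the case, 196 x 364 x 6 mm, its top 60 mm above the bench when shut, hinged along the case's far (+x) edge. Origin on the hinge line, at mid length. It cannot be lifted on its own: it springs up as the release key goes down (front edge about 27 mm up when the key is fully down) and stays ajar.
- lid_edge (a point): middle of the lid's front edge, on its top face; 60 mm above the bench when shut, about 87 mm when ajar.
- front_rail: black rail along the case's front, fixed, unyielding. Origin: centre of its underside, on the bench; y runs along the rail, x across it towards the case (same axes as the case). 52 mm deep (x -26 to +26 mm), flat top 64 mm above the bench, bare from y = -110 to +110 mm; beyond that an end cap covers each end.
- rail_top (a point): middle of the rail's bare stretch, at the height of its top (not the notch). One notch, 50 mm wide along y, is cut right across the rail; its centre lies anywhere within 35 mm either way of this point along y, differs every time and is not given: feel or look for it. In it sits the release key, a black plate 50 x 46 mm, its top 6 mm below the rail's top (58 mm above the bench).
- release_key (a joint): how far the release key is pressed down: 0 = up, 0.007 m = fully down (its top then 51 mm above the bench). Snap action: it resists with about 4 N at first, gives way about halfway, clicks down by itself and stays down.
- blue_cap: blue end cap over one end of the rail (either end, it differs), fixed, 54 (x) x 74 (y) x 66 mm tall: its top is 2 mm above the rail's. Origin: centre of its underside, on the bench, 147 mm along y from the rail's centre.
- grey_cap: the same cap in grey, over the other end of the rail.
- vial_red: a small capped glass vial with red contents, 28 mm across, 68 mm tall, loose, to be left alone. Origin: centre of its underside.
- vial_amber: a small capped vial with amber contents, 28 mm across, 68 mm tall, loose, to be left alone. Origin: centre of its underside.
- vial_yellow: a small capped vial with yellow contents, 28 mm across, 68 mm tall, loose, to be left alone. Origin: centre of its underside.
- wash_bottle: a white plastic bottle, 64 mm across, 160 mm tall, loose, to be left alone. Origin: centre of its underside.
- stock_jar: an amber jar with a black lid, 60 mm across, 85 mm tall, loose, to be left alone. Origin: centre of its underside.
- dish: a shallow glass dish, 90 mm across, 16 mm tall, loose, to be left alone. Origin: centre of its underside.
- spatula: a spatula 160 mm long lying on the bench, loose, to be left alone.
There are look-alikes about, which are no part of the job. Leave any yellow look-alike of the grey_cap alone. Of the things that look like the blue_cap, the smaller one is meant.

How it is judged:
By the outcome, as a careful person would: the job done as asked, in the order asked, and still so for the second after the job is handed in, with the robot touching nothing.
It also fails if it takes over 48 s, if anything falls off the work surface, if the arm or the gripper's body presses on something with over 40 N, if the wrist force passes 120 N, or if a joint passes its speed limit or range.

## Working session

There is one attempt and no reset: what is moved stays moved. The work goes in short steps, Python scripts to look and compute and a tool call to move; the robot and the scene stay as the last step left them, time stands still between calls to the robot, and variables do not carry over. Pictures are saved under pics/ and viewed, at most 10 in all, crops included, and the job is handed in when it is done.

Besides the shell and the picture viewer there is one more tool, called after "Call:" in YAML: its name, and indented under it one key for each argument. jog_arm: Moves the arm, as the interface text tells. Scaled input: -1 to 1 covers 80 cm each way for a shift and 180 degrees each way for a turn. Its arguments: {"type":"object","properties":{"plan":{"type":"array"},"newtons":{"type":"number"}},"required":["plan"]}

```bash
mkdir -p pics; cat > h.py <<'E'
from cell import *
import numpy as np, cv2
def pts(name,depth):
    c=calibration(name);K=np.array(c["camera_matrix"]);d=np.array(c["dist_coeffs"]);R=np.array(c["R"]);t=np.array(c["t"])
    h,w=depth.shape;uv=np.stack(np.meshgrid(np.arange(w),np.arange(h)),-1).reshape(-1,1,2).astype(np.float64)
    n=cv2.undistortPoints(uv,K,d).reshape(h,w,2)
    P=np.dstack([n[...,0]*depth,n[...,1]*depth,depth])
    return (P-t)@R
def ray(name,u,v,z):
    c=calibration(name);K=np.array(c["camera_matrix"]);d=np.array(c["dist_coeffs"]);R=np.array(c["R"]);t=np.array(c["t"])
    n=cv2.undistortPoints(np.array([[[u,v]]],float),K,d).ravel()
    r=R.T@np.array([n[0],n[1],1]);o=-R.T@t
    return o+r*(z-o[2])/r[2]
E
python3 - <<'E'
from h import *
s=sense();print(s)
for n in("top","side"):
    im,d=read_camera(n);cv2.imwrite(f"pics/{n}0.png",im[...,::-1]);np.savez(f"{n}0.npz",im=im,d=d)
    c=calibration(n);print(n,-np.array(c["R"]).T@np.array(c["t"]))
E
```

```text
{'time': 0.0, 'q': array([-1.42759372e+00,  1.24517612e-01,  1.65166099e+00, -2.67597292e-05,
        1.36750295e+00, -8.26103820e-02]), 'qvel': array([ 0.00033237, -0.00147126, -0.00026733, -0.00072723, -0.00243094,
        0.00179113]), 'joint_torque': array([-1.85779973e-03, -4.17602491e+01, -3.59937394e+01,  7.72719621e-02,
        4.91699588e-02, -1.69955611e-04]), 'eef_pos': array([ 0.14540614, -0.63291013,  0.23238661]), 'ee_rot': array([-1.04357548e-03,  9.93631982e-01,  1.12669399e-01, -4.47334775e-05]), 'wrist_force': array([0.31344473, 0.32469137, 0.12038788]), 'torque': array([-0.01780235,  0.02596834, -0.0227341 ]), 'gripper_force': 0.0, 'grip_width': 0.09525815203994728}
top [ 0.42315832 -0.00844795  1.21692921]
side [ 0.30749373 -0.55408611  0.76118515]
```

View pics/top0.png

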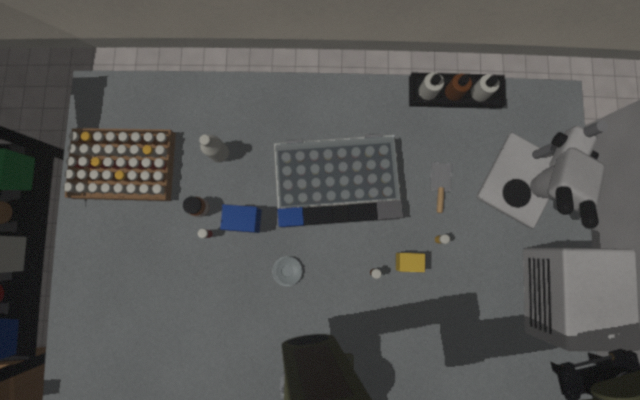

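View pics/side0.png

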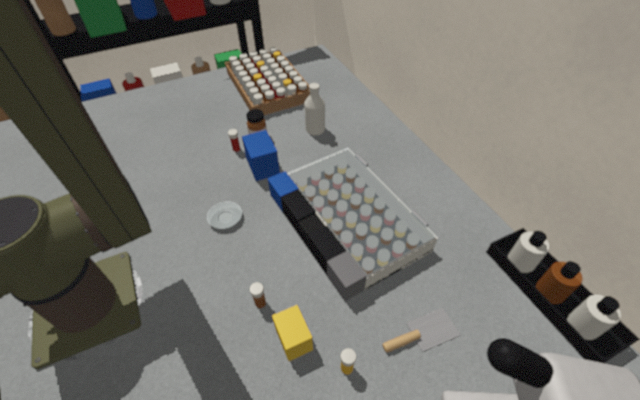

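Top view: the rail runs from the blue cap (291,217) to the grey cap (388,211), with the case above it. A larger blue block stands at (241,218) and a yellow one at (411,262). Candidates for blue_cap are (291,217), smaller and on the rail, and (241,218), larger and standing off it. I choose (291,217). Next I measure it and check it in a crop.

```bash
python3 - <<'E'
from h import *
for n in("top","side"):
    z=np.load(f"{n}0.npz");im,d=z["im"],z["d"];P=pts(n,d)
    hsv=cv2.cvtColor(im,cv2.COLOR_RGB2HSV)
    m=cv2.inRange(hsv,(100,120,40),(130,255,255))
    k,l,st,ce=cv2.connectedComponentsWithStats(m)
    for i in range(1,k):
        if st[i,4]<80: continue
        p=P[(l==i)&(d>0)];zt=np.percentile(p[:,2],90);q=p[abs(p[:,2]-zt)<.006]
        if n=="top" or zt<.2: print(n,"blue",st[i],ce[i].round(),zt.round(3),q.mean(0).round(4),cv2.minAreaRect(q[:,:2].astype(np.float32)))
    # near region of rail: black/grey top
    x=P[...,0];y=P[...,1]
    r=(P[...,2]>.04)&(P[...,2]<.08)&(im.max(-1)<60)&(x>.3)&(x<.75)&(abs(y)<.35)
    k,l,st,ce=cv2.connectedComponentsWithStats(r.astype(np.uint8))
    for i in range(1,k):
        if st[i,4]<80: continue
        p=P[l==i];print(n,"dark",st[i],ce[i].round(),p.mean(0).round(4),np.percentile(p[:,2],[10,50,90]),cv2.minAreaRect(p[:,:2].astype(np.float32)))
    c=im[185:245,200:420] if n=="top" else im[130:300,220:380]
    g=np.clip(255*(c/255.)**.5,0,255).astype(np.uint8)
    cv2.imwrite(f"pics/{n}c.png",cv2.resize(g,None,fx=3.5,fy=3.5,interpolation=cv2.INTER_CUBIC)[...,::-1])
E
```

```text
top blue [221 205  39  27 907] [240. 218.] 0.094 [0.4974 0.2395 0.0915] ((0.4965564012527466, 0.23983696103096008), (0.09949572384357452, 0.07254836708307266), 88.93205261230469)
top blue [278 208  26  19 435] [291. 217.] 0.07 [0.506  0.0914 0.0672] ((0.5062428116798401, 0.09154252707958221), (0.050961196422576904, 0.07223716378211975), 6.541167736053467)
top blue [  0 319  18  40 621] [  8. 337.] -0.389 [-7.0000e-04  1.3181e+00 -3.8990e-01] ((-0.00476575642824173, 1.318104863166809), (0.14774414896965027, 0.01790228858590126), 2.0685527324676514)
top dark [ 303  203   75   22 1237] [340. 213.] [ 0.5194 -0.054   0.063 ] [0.05757566 0.06404522 0.0674449 ] ((0.519804060459137, -0.05436306446790695), (0.049484193325042725, 0.21874278783798218), 4.967245578765869)
side blue [131   0  27  20 441] [144.   9.] 0.094 [0.3423 1.4079 0.0934] ((0.3443481922149658, 1.4075169563293457), (0.02800029329955578, 0.08697961270809174), 79.79863739013672)
side blue [ 80  79  35  22 487] [96. 89.] -0.297 [-0.009   1.4827 -0.2999] ((-0.00878027081489563, 1.4877095222473145), (0.16854053735733032, 0.14712649583816528), 89.46472930908203)
side blue [ 243  131   55   79 1822] [267. 165.] 0.09 [0.4945 0.2359 0.0891] ((0.49569758772850037, 0.24033187329769135), (0.10477795451879501, 0.07382944971323013), 86.923828125)
side dark [ 281  190   64   78 1711] [311. 226.] [ 0.5153 -0.0597  0.0614] [0.05475322 0.06379578 0.06579071] ((0.5184606313705444, -0.05384670943021774), (0.049655817449092865, 0.22596411406993866), 5.500858306884766)
```

View pics/sidec.png

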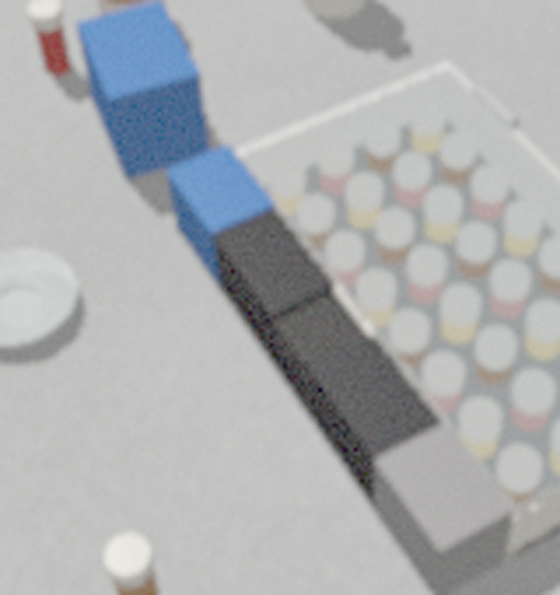

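View pics/topc.png

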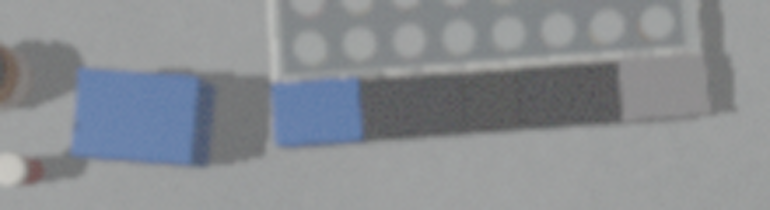

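The crops confirm the choice: the smaller blue cap sits on the rail end, and the larger one stands apart. The side crop shows a notch edge at about full-frame pixel (306,217). Next come the notch estimate and the obstacles along the path.

```bash
python3 - <<'E'
from h import *
z=np.load("top0.npz");im,d=z["im"],z["d"];P=pts("top",d)
for u0,u1,v0,v1 in((520,640,240,340),(480,610,110,230)):
    p=P[v0:v1,u0:u1][(d>0)[v0:v1,u0:u1]];p=p[p[:,2]>.03];print("box",p.min(0).round(3),p.max(0).round(3))
C=np.array([.519,-.0545]);B=np.array([.506,.0914]);e=(B-C)/np.linalg.norm(B-C);print("yaw",np.degrees(np.arctan2(-e[0],e[1])))
for n in("top","side"):
    zz=np.load(f"{n}0.npz");Q=pts(n,zz["d"]).reshape(-1,3)
    r=Q[:,:2]-C;s=r@e;w=r@np.array([e[1],-e[0]])
    print(n,[(round(1e3*a),round(1e3*float(np.median(Q[k,2])),1)) for a in np.arange(-.17,.175,.01) for k in[(abs(s-a)<.005)&(abs(w)<.018)&(Q[:,2]>.03)] if k.sum()>3])
for u,v in((301,220),(306,217),(312,213)):
    q=ray("side",u,v,.064)[:2]-C;print("edge s",q@e,q@np.array([e[1],-e[0]]))
t=np.array([.506,.0914]);a=np.array([.1454,-.6329]);yw=np.radians(12.94);D=t-a
print("tool dx,dy",D@[np.cos(yw),np.sin(yw)],D@[np.sin(yw),-np.cos(yw)])
E
```

```text
box [ 0.173 -0.822  0.03 ] [ 0.432 -0.613  0.227]
box [ 0.471 -0.717  0.03 ] [ 0.787 -0.484  0.419]
yaw 5.091729369666494
top [(-170, 66.8), (-160, 67.7), (-150, 66.5), (-140, 67.0), (-130, 67.1), (-120, 67.2), (-110, 66.3), (-100, 66.0), (-90, 65.1), (-80, 65.0), (-70, 64.8), (-60, 64.8), (-50, 64.8), (-40, 65.2), (-30, 65.5), (-20, 59.2), (-10, 58.9), (0, 58.4), (10, 59.3), (20, 59.1), (30, 65.1), (40, 64.6), (50, 64.5), (60, 64.7), (70, 65.8), (80, 64.3), (90, 65.0), (100, 64.6), (110, 65.6), (120, 66.1), (130, 67.6), (140, 67.0), (150, 67.4), (160, 66.7), (170, 66.5)]
side [(-170, 66.5), (-160, 66.3), (-150, 66.1), (-140, 66.1), (-130, 66.3), (-120, 66.4), (-110, 65.8), (-100, 64.5), (-90, 64.9), (-80, 64.7), (-70, 64.5), (-60, 64.6), (-50, 64.5), (-40, 64.6), (-30, 64.5), (-20, 59.5), (-10, 58.3), (0, 58.6), (10, 58.7), (20, 58.5), (30, 63.3), (40, 64.6), (50, 64.5), (60, 64.4), (70, 64.6), (80, 64.8), (90, 64.5), (100, 64.4), (110, 64.6), (120, 66.5), (130, 66.4), (140, 66.7), (150, 66.6), (160, 67.0), (170, 66.8)]
edge s 0.019399639202971435 -0.01722708529951894
edge s 0.021210046759987805 -0.002686914620733743
edge s 0.024485396306115514 0.015632090555064915
tool dx,dy 0.5136355127817447 -0.6251571082611429
```

Call:
jog_arm:
  plan:
    - [[-1,0,0,-0.075,0],[-1,0,0,-0.075,0],[-1,0.08,-0.1,-0.075,0.042],[-1,0.14,-0.17,-0.075,0.042],[-1,0.19,-0.23,-0.075,0.042],[-1,0.24,-0.29,-0.075,0.042],[-1,0.29,-0.35,-0.075,0.042],[-1,0.34,-0.41,-0.075,0.042],[-1,0.38,-0.46,-0.075,0.042],[-1,0.38,-0.46,-0.075,0.042]]
  newtons: 20

```text
time: 1.35
eef_pos: [0.3598, -0.2044, 0.2931]
ee_rot: [-0.0, 0.999, 0.048, 0.0]
wrist_force: [0.8, -0.7, -0.2]
grip_width: 0.0023
gripper_force: 0.0
```

```bash
cat > to.py <<'E'
from h import *
import sys
from scipy.spatial.transform import Rotation as Ro
s=sense();q=s["ee_rot"];R=Ro.from_quat([q[1],q[2],q[3],q[0]]).as_matrix()
C=np.array([.519,-.0545]);yw=np.radians(5.09);e=np.array([-np.sin(yw),np.cos(yw)]);w=np.array([np.cos(yw),np.sin(yw)])
p=s["eef_pos"];r=p[:2]-C
print("t",round(s["time"],2),"s,w mm",(1e3*r@e).round(1),(1e3*r@w).round(1),"tip z",(1e3*(p[2]-.019)).round(2),"yaw",np.degrees(np.arctan2(R[1,0],R[0,0])).round(2),"tilt",R[:,2].round(4),"F",s["wrist_force"].round(2),"grip",s["grip_width"].round(4))
if len(sys.argv)>3:
    S,W,Z=[float(a)/1e3 for a in sys.argv[1:4]]
    t=np.append(C+S*e+W*w,Z+.019);print("shift",(R.T@(t-p)/.8).round(4))
E
python3 to.py 147 0 90
```

```text
Traceback (most recent call last):
  File "to.py", line 7, in <module>
    print("t",round(s["time"],2),"s,w mm",(1e3*r@e).round(1),(1e3*r@w).round(1),"tip z",(1e3*(p[2]-.019)).round(2),"yaw",np.degrees(np.arctan2(R[1,0],R[0,0])).round(2),"tilt",R[:,2].round(4),"F",s["wrist_force"].round(2),"grip",s["grip_width"].round(4))
                                                                                                                                                                                                                                    ^^^^^^^^^^^^^^^^^^^^^
AttributeError: 'float' object has no attribute 'round'
```

```bash
sed -i 's/s\["grip_width"\].round(4)/s["grip_width"]/' to.py; python3 to.py 147 0 90
```

```text
t 1.35 s,w mm -135.1 -171.9 tip z 274.05 yaw 5.48 tilt [ 1.e-04  3.e-04 -1.e+00] F [ 0.8  -0.67 -0.18] grip 0.0023459020589831916
shift [ 0.2172 -0.3511  0.2302]
```

Call:
jog_arm:
  plan:
    - [[-1,0.04,-0.06,0,0.002],[-1,0.08,-0.12,0,0.002],[-1,0.11,-0.18,0,0.002],[-1,0.15,-0.24,0,0.002],[-1,0.19,-0.3,0.03,0.002],[-1,0.217,-0.351,0.09,0.002],[-1,0.217,-0.351,0.16,0.002],[-1,0.217,-0.351,0.21,0.002],[-1,0.217,-0.351,0.23,0.002],[-1,0.217,-0.351,0.23,0.002]]

```text
time: 2.6
eef_pos: [0.5053, 0.0889, 0.1089]
ee_rot: [-0.0, 0.999, 0.044, -0.001]
wrist_force: [-0.1, -0.4, -0.3]
grip_width: 0.0003
gripper_force: 0.0
```

```bash
python3 to.py 147 0 66; python3 - <<'E'
from h import *
im,d=read_camera("side");c=im[100:300,180:400]
g=(255*(c/255.)**.5).astype(np.uint8);cv2.imwrite("pics/s1.png",cv2.resize(g,None,fx=2.7,fy=2.7)[...,::-1])
E
```

```text
t 2.6 s,w mm 144.1 -0.9 tip z 89.89 yaw 5.0 tilt [-2.e-03 -1.e-04 -1.e+00] F [-0.12 -0.39 -0.28] grip 0.0003330324012037317
shift [ 0.0012 -0.0037  0.0299]
```

View pics/s1.png

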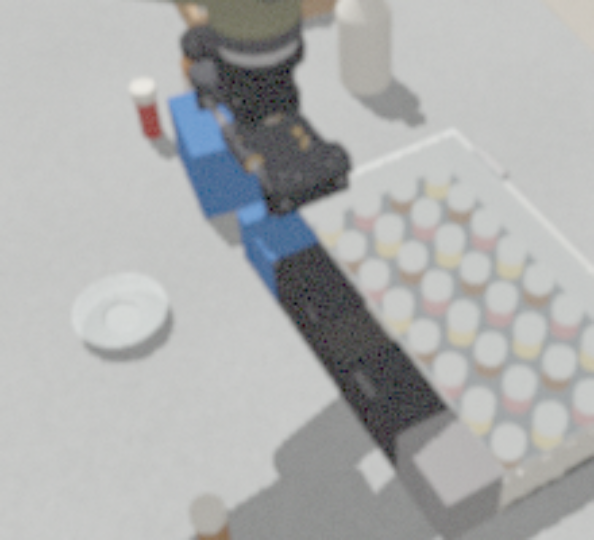

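The picture shows the fingers above the small blue cap, near crop pixel (280,215), and clear of the larger blue block. I lower gently.

Call:
jog_arm:
  plan:
    - [[-1,0.001,0,0.015,0],[-1,0.001,0,0.024,0],[-1,0.001,0,0.027,0],[-1,0.001,0,0.029,0],[-1,0.001,0,0.03,0],[-1,0.001,0,0.031,0],[-1,0.001,0,0.031,0],[-1,0.001,0,0.031,0]]

```text
time: 3.65
eef_pos: [0.5069, 0.0892, 0.0853]
ee_rot: [-0.0, 0.999, 0.044, 0.0]
wrist_force: [-0.6, -0.7, 2.8]
grip_width: 0.0006
gripper_force: 1.6
```

```bash
python3 to.py 147 0 66
```

```text
t 3.65 s,w mm 144.2 0.7 tip z 66.28 yaw 5.02 tilt [ 4.e-04  1.e-04 -1.e+00] F [-0.57 -0.73  2.83] grip 0.0005858470820321365
shift [-0.0008 -0.0035  0.0004]
```

Call:
jog_arm:
  plan:
    - [[-1,-0.001,0,0.002,0],[-1,-0.001,0.006,0.003,0],[-1,-0.001,0.014,0.003,0],[-1,-0.001,0.022,0.003,0],[-1,-0.001,0.03,0.003,0],[-1,-0.001,0.038,0.003,0],[-1,-0.001,0.046,0.003,0],[-1,-0.001,0.054,0.004,0],[-1,-0.001,0.062,0.005,0],[-1,-0.001,0.07,0.005,0]]

```text
time: 4.9
eef_pos: [0.513, 0.0343, 0.0833]
ee_rot: [-0.001, 0.999, 0.043, 0.003]
wrist_force: [0.8, 5.3, 9.6]
grip_width: 0.0006
gripper_force: 5.0
```

```bash
python3 to.py 40 0 64
```

```text
t 4.9 s,w mm 89.0 1.9 tip z 64.27 yaw 4.98 tilt [ 0.0049  0.0029 -1.    ] F [0.81 5.3  9.56] grip 0.0006479074571344745
shift [-0.0022  0.0612  0.0002]
```

Call:
jog_arm:
  plan:
    - [[-1,-0.002,0.01,-0.001,0],[-1,-0.002,0.02,-0.001,0],[-1,-0.002,0.03,-0.001,0],[-1,-0.002,0.04,-0.001,0],[-1,-0.002,0.05,-0.001,0],[-1,-0.002,0.06,-0.001,0],[-1,-0.002,0.07,-0.001,0],[-1,-0.002,0.08,-0.001,0],[-1,-0.002,0.085,-0.001,0],[-1,-0.002,0.085,-0.001,0]]

```text
time: 6.15
eef_pos: [0.5145, -0.0349, 0.0808]
ee_rot: [0.0, 0.999, 0.044, -0.001]
wrist_force: [0.0, -0.3, 0.8]
grip_width: 0.0006
gripper_force: 0.0
```

```bash
python3 to.py 1 0 64
```

```text
t 6.15 s,w mm 19.9 -2.7 tip z 61.83 yaw 5.0 tilt [-1.4e-03 -1.0e-04 -1.0e+00] F [ 0.05 -0.31  0.76] grip 0.0006318364669478472
shift [ 0.0035  0.0237 -0.0027]
```

The tips dropped at s≈20 (61.8 mm, no load), which matches the notch edge the cameras showed. I centre them and press.

Call:
jog_arm:
  plan:
    - [[-1,0.002,0.01,0.003,0],[-1,0.003,0.02,0.004,0],[-1,0.003,0.024,0.004,0],[-1,0.003,0.024,0.007,0],[-1,0.003,0.024,0.01,0],[-1,0.003,0.024,0.013,0],[-1,0.003,0.024,0.015,0],[-1,0.003,0.024,0.0165,0],[-1,0.003,0.024,0.0165,0]]

```text
time: 7.28
eef_pos: [0.5191, -0.0532, 0.0701]
ee_rot: [-0.0, 0.999, 0.044, -0.001]
wrist_force: [-7.6, 1.6, 13.2]
grip_width: 0.0004
gripper_force: 6.5
```

```bash
python3 to.py 1 0 51
```

```text
t 7.28 s,w mm 1.3 0.2 tip z 51.13 yaw 5.04 tilt [-1.7e-03  5.0e-04 -1.0e+00] F [-7.6   1.64 13.18] grip 0.0004066092908365414
shift [-0.0002  0.0004  0.0002]
```

Call:
jog_arm:
  plan:
    - [[-1,0,0,-0.01,0],[-1,0,0,-0.04,0],[-1,0,0,-0.1,0],[-1,0,0,-0.16,0],[-1,0,0,-0.22,0],[-1,-0.06,0,-0.25,0],[-1,-0.13,0,-0.25,0],[-1,-0.19,0,-0.25,0],[-1,-0.19,0,-0.25,0],[-1,-0.19,0,-0.25,0]]

```text
time: 8.52
eef_pos: [0.3682, -0.0668, 0.2686]
ee_rot: [0.0, 0.999, 0.044, 0.001]
wrist_force: [-0.2, 0.8, 0.3]
grip_width: 0.0004
gripper_force: 0.0
```

```bash
python3 to.py; python3 - <<'E'
from h import *
for n in("side","top"):
    im,d=read_camera(n);Q=pts(n,d).reshape(-1,3)
    C=np.array([.519,-.0545]);yw=np.radians(5.09);e=np.array([-np.sin(yw),np.cos(yw)]);w=np.array([np.cos(yw),np.sin(yw)])
    r=Q[:,:2]-C;S=r@e;W=r@w
    k=(abs(S)<.02)&(abs(W)<.018);print(n,"key z",np.median(Q[k&(Q[:,2]<.1),2]))
    k=(abs(S)<.17)&(W>.026)&(W<.05)&(Q[:,2]<.12);print(n,"lid edge z pct",np.percentile(Q[k,2],[50,90,97]))
    cv2.imwrite(f"pics/{n}2.png",np.clip(255*(im/255.)**.6,0,255).astype(np.uint8)[...,::-1])
E
```

```text
t 8.53 s,w mm 1.2 -151.3 tip z 249.55 yaw 5.01 tilt [ 0.001  0.    -1.   ] F [-0.17  0.77  0.3 ] grip 0.0003958328092442217
side key z 0.05161929343626097
side lid edge z pct [0.08568102 0.08804922 0.0888599 ]
top key z 0.05174902610612589
top lid edge z pct [0.08526729 0.08936902 0.09089619]
```

View pics/side2.png

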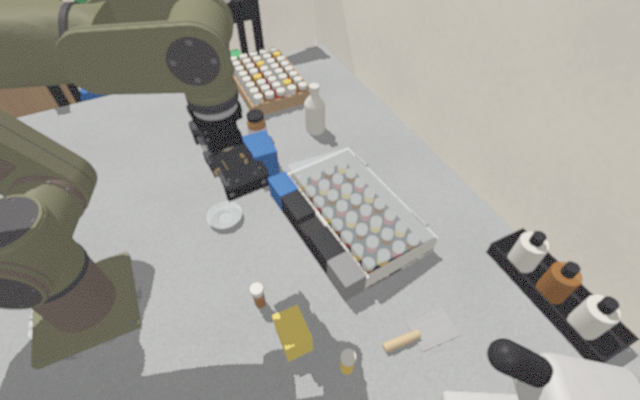

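The lid is ajar, with its front edge at about 87 mm. The key is down at about 51 mm, the loose things still stand, and the hand is clear.

```bash
python3 -c "
from cell import *
print(job_done())"
```

```text
the job is handed in; nothing more can be done
None
```

The case is open: the fingers slid from the smaller blue cap into the notch and pressed the release key fully down, the lid is ajar at about 87 mm, the hand is clear, and the job was handed in at about 8.6 s.

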